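Dry-fit the deck fittings of a model ship

TASK

Dry-fit the four loose fittings on the model ship's deck: lay the hatch cover, ridge up, squarely over the hatch frame so that it closes it, and set the winch midway between the two bollards with its drum axis across the ship, in line with them. Stand the wheelhouse square on the deck directly behind the mast (towards the square stern), its longer side across the ship and about 20 mm clear of the post, and stand the funnel upright on the middle of the wheelhouse roof. Leave everything resting and released.

Things in the scene. Friction and masses are not known exactly. Their poses are not given: they have to be found in the camera images.
- deck: The model ship's hull, fixed to the table in a low wooden cradle, 564 mm long and 132 mm wide, red and white with a flat planked wooden deck. It lies across the table in front of the robot. Origin: on the table under the middle of the ship; the deck surface is 62 mm above the origin. Own y points along the centreline to the pointed bow (robot's left, world +y, within about 6 degrees); -y to the square stern; own x points across the ship, away from the robot.
- hatch: Hatch frame: open rectangular steel frame fixed on the deck centreline, 56 mm across the ship (own x), 48 mm along it (own y), 14 mm high, walls 5 mm, dark inside. Origin: its centre, on the deck surface. Axes as the deck's. The hatch frame, the bollards and the mast stand about 155 mm apart along the deck, in any order.
- bollards: Pair of short dark steel bollards fixed on the deck, one near each side of the ship, 100 mm apart centre to centre along own x (across the ship), each 24 mm high and 18 to 20 mm in diameter at most. Origin: midway between the two, on the deck surface. Axes as the deck's.
- mast: Mast stump fixed on the deck centreline: upright wooden post 12 mm in diameter and 60 mm high with a brass foot ring 20 mm in diameter, 6 mm high, and a 15 mm brass cap. Origin: its centre, on the deck surface. Axes as the deck's, so the stern side is own -y.
- cover_mid (a point): Hatch cover: plywood slab 62 mm (own x) by 54 mm (own y), 10 mm thick, with an upright lifting ridge along the middle of its top: 10 mm wide (x), 46 mm long (y), 14 mm high. 24 mm high in all, about 70 g. Point: its centre, 12 mm above its underside. Own z up. Loose.
- winch_mid (a point): Deck winch: brass drum (26 mm in diameter, axis along own x) between two upright steel cheeks, on a dark base plate 60 mm (x) by 40 mm (y), 5 mm thick. The cheeks are 34 mm wide along y, 56 mm over their outer faces along x, and their tops are 36 mm above the underside. About 160 g. Point: its centre, 18 mm above its underside. Own z up. Loose.
- wheelhouse_mid (a point): Wheelhouse: white block with a row of dark windows on all four sides (front and back alike) and a flat grey roof, 54 mm (own x, the longer side) by 40 mm (own y), 55 mm high, about 150 g. Point: its centre, 27.5 mm above its underside. Own z up. Loose.
- funnel_mid (a point): Funnel: plain upright dark grey cylinder 26 mm in diameter, 45 mm high, with a black band near the top and a black top, about 60 g. Point: its centre, 22.5 mm above its underside. The black-banded end is up. Own z up. Loose.
There are look-alikes about, which are no part of the job. Leave any blue or purple look-alike of the part that bears winch_mid alone. Leave any blue look-alike of the part that bears cover_mid alone.

How it is judged (in metres and radians):
At the end, for the whole second after the job is handed in: Cover flat on hatch frame, centres within 10 mm; winch within 11 mm of bollards' midpoint; wheelhouse centre 45 (+-13) mm astern of mast centre, 12 mm sideways; funnel on roof, within 10 mm of its centre. First three on seat, within 14 deg of square. All upright (7 deg), at rest (horizontal distance between cover_mid and hatch below 0.01 m and z of cover_mid in the frame of hatch between 0.022 and 0.03 m and angle between the y axis of cover_mid and the y axis of hatch, either way round below 0.25 rad and horizontal distance between winch_mid and bollards below 0.011 m and z of winch_mid in the frame of bollards between 0.014 and 0.022 m and angle between the x axis of winch_mid and the x axis of bollards, either way round below 0.25 rad and x of wheelhouse_mid in the frame of mast between -0.012 and 0.012 m and y of wheelhouse_mid in the frame of mast between -0.058 and -0.032 m and z of wheelhouse_mid in the frame of mast between 0.0235 and 0.0315 m and angle between the x axis of wheelhouse_mid and the x axis of mast, either way round below 0.25 rad and horizontal distance between funnel_mid and wheelhouse_mid below 0.01 m and z of funnel_mid in the frame of wheelhouse_mid between 0.046 and 0.054 m and linear speed of each of cover, winch, wheelhouse, funnel below 0.01 m/s and angular speed of each of cover, winch, wheelhouse, funnel below 0.1 rad/s and angle between each of cover_mid, winch_mid, wheelhouse_mid, funnel_mid's own z axis and vertical below 0.12 rad); the robot touches nothing.
It also fails if it takes over 115 s, if anything falls off the work surface, if the arm or the gripper's body presses on something with over 40 N, if the wrist force passes 120 N, or if a joint passes its speed limit or range.

ROBOT

A 6-joint arm with a two-finger parallel gripper is mounted at the origin on the work surface. World frame = base frame: x ahead of the robot, y to its left, z up, the work surface at z = 0. Lengths are in m, angles in degrees, forces in N, time in s.
With the tool pointing down it reaches from about 0.4 to 0.825 m from the base axis. Payload 7 kg.
Tool frame: the origin (TCP) lies midway between the tips of the shut fingers; the grasp point (between the pads) lies 19 mm behind it; z points along the fingers, y is the direction in which the jaws open and shut (so a half turn about z gives the same grasp; the last joint's range is limited). The gripper opens to 88 mm and grips with 3 to 60 N. Pads are 19 mm wide; open, the fingers measure 130 mm over their backs; the gripper's body (78 mm by 193 mm) begins 47 mm behind the grasp point.
Start: joints at [-60.269, 20.546, 0.682, 0, -70.136, -16.507], TCP at [0.154, -0.657, 0.227] pointing down, gripper open.
Joint ranges: [-176.03, 176.03], [-82.01, 121.73], [-58.28, 71.71], [-173.87, 95.51], [-174.79, -0.11], [-173.66, 173.66]. Speed limits (degrees/s): [136.94, 136.94, 172.46, 180, 180, 180].

INTERFACE

Orientations are given as [roll, pitch, yaw] about the fixed x, y, z axes, in that order (R = Rz(yaw) Ry(pitch) Rx(roll)).
In Python, from plant import r gives the robot as it stands.
- The arm moves only by the tool carry_out, never from a script. Its argument "motion" is one flat list of numbers, 7 for each row, row after row: the turn, a rotation vector about the tool's x, y, z in degrees, then the shift along the tool's x, y, z in cm, then the finger opening in cm, from 0 to 8.76. A call has 1 to 20 rows; each row shifts and turns the commanded pose from where the row before left it, along the tool's axes as they then stand; what a row does not reach is not made up. A row lasts 1/12 s, in which the tool goes at most 41.7 mm and 7.16 degrees, less where a joint would pass 70% of its speed; a pose out of reach is approached as far as the arm can. A call is refused whole if a number of a shift passes 4.17 or a number of a turn 7.16, either way. A call with a gripper value outside its range is refused whole. The fingers move at their own pace and stop on an object; "grip_force" is the grip in N (left out, the last holds). Time passes only in rows, so rows that do not move let the fingers close. It gives the time, the measured TCP pose, the force and the opening at its end, in the units of the state.
- r.get_state(): the state, without advancing time (a new reading comes with each control period).
- r.capture(name): name is "side" or "top"; returns a dict with "pixels" (420x560x3 uint8, red, green, blue), "K" (3x3 intrinsics, pixels), "k1" (the pictures are not rectified: a ray, as slopes to the right and down, at radius r is drawn at 1 + k1 r^2 times it, then the intrinsics apply), "R" (3x3) and "t" (3): a world point X has camera coordinates R X + t. Camera axes: x right, y down, z forward; pixel columns grow to the right and rows downward; lengths in m; the calibration is good to about 2 mm. A picture is of the moment at which its call begins. There is no depth.
- r.close_job(): hands the job in, once; it reports no verdict.
The state is a dict: "time_s": time; "joints": joint angles; "qd": joint speeds; "joint_torque": joint torques, N m; "tcp_pos": TCP position; "eef_rot": TCP orientation; "contact_force": force on the tool from outside, world axes, zero at the start; "moment": the same for the moment, N m; "gripper_width": finger opening in m.
Only numpy, scipy, OpenCV 4.12 (cv2) and the standard library are available. Lean on these libraries where they do the work, as an engineer would, in place of code of your own. Each camera call takes 0.05 s, during which the arm holds its last target. There are 200 camera calls.

## Working session

There is one attempt and no reset: what is moved stays moved. The work goes in short steps, Python scripts to look and compute and a tool call to move; the robot and the scene stay as the last step left them, time stands still between calls to the robot, and variables do not carry over. Pictures are saved under pics/ and viewed, about 12 in all and at most 16, crops included, and the job is handed in when it is done.

Besides the shell and the picture viewer there is one more tool, called after "Call:" by a JSON object that holds its "api" and its "payload". carry_out: Moves the arm, as the interface text tells. Its arguments: {"type":"object","properties":{"motion":{"type":"array"},"grip_force":{"type":"number"}},"required":["motion"]}

```bash
ls; mkdir -p pics; python3 - <<'E'
from plant import r
import cv2
s=r.get_state();print(s)
for n in("side","top"):
    c=r.capture(n);cv2.imwrite(f"pics/{n}0.png",c["pixels"][:,:,::-1]);print(n,c["K"],c["k1"],c["R"],c["t"])
E
```

```text
pics
{'time_s': 0.0, 'joints': array([-6.02700905e+01,  2.05909021e+01,  6.34605067e-01, -2.09659467e-02,
       -7.01372329e+01, -1.65092411e+01]), 'qd': array([-0.00335028, -0.05094654, -0.09144244,  0.11258849,  0.0389049 ,
       -0.07621365]), 'joint_torque': array([ 7.72927215e-04, -5.82726574e+01,  2.93059230e+01,  6.99738085e+00,
        6.92600326e-03, -1.44515402e-04]), 'tcp_pos': array([ 0.1542653 , -0.65662786,  0.22563237]), 'eef_rot': array([ 1.79904725e+02, -7.68418882e-03, -1.66786465e+02]), 'contact_force': array([ 0.16892111,  1.14135625, -0.51802045]), 'moment': array([-0.01811447,  0.04354064,  0.04635645]), 'gripper_width': 0.08786737038473942}
side [[420.33890886   0.         267.75249578]
 [  0.         420.33890886 209.16765526]
 [  0.           0.           1.        ]] 0.013511072399524208 [[-0.91357094 -0.40629775  0.01761471]
 [-0.30397502  0.65343972 -0.69326454]
 [ 0.27016167 -0.63870077 -0.72046791]] [0.42259209 0.24091418 0.84509254]
top [[472.22857326   0.         284.44305096]
 [  0.         472.22857326 211.65404447]
 [  0.           0.           1.        ]] -0.08464966591963953 [[ 0.0084572  -0.99984661  0.01533705]
 [-0.98560597 -0.01092458 -0.16870543]
 [ 0.1688471  -0.01368951 -0.98554718]] [-0.06595435  0.5109328   1.02008363]
```

View pics/top0.png

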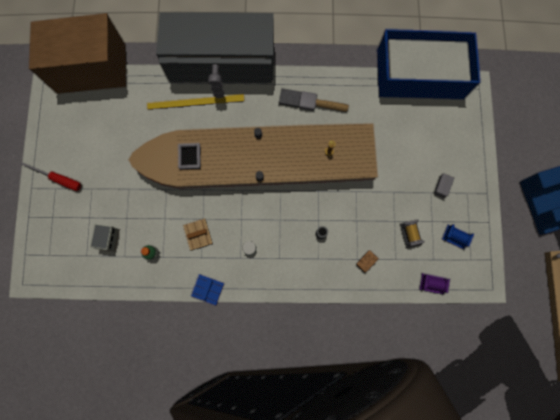

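View pics/side0.png

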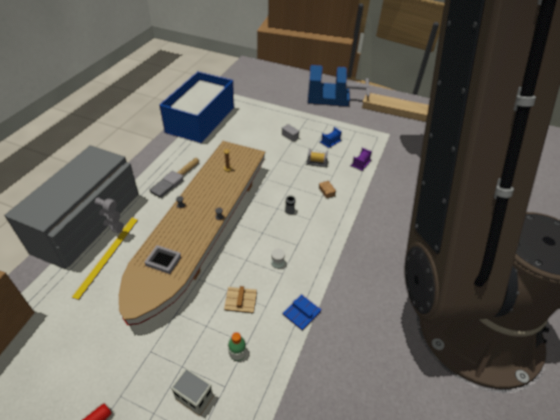

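Top view: hatch (189,156), bollards (258,132)/(260,176), mast (330,150), cover (198,234), wheelhouse (105,237), funnel (322,232), brass winch (412,233). Side view: cover (240,299), wheelhouse (192,389), funnel (290,204), winch (317,157), hatch (163,260), mast (227,160).

```bash
cat > h.py <<'E'
from plant import r
import numpy as np, cv2
def dist(c): return np.array([c["k1"],0,0,0,0.])
def proj(c,X):
    return cv2.projectPoints(np.float64(X).reshape(-1,1,3),cv2.Rodrigues(c["R"])[0],c["t"],c["K"],dist(c))[0][:,0]
def ray(c,p):
    u=cv2.undistortPoints(np.float64(p).reshape(-1,1,2),c["K"],dist(c))[:,0]
    d=np.c_[u,np.ones(len(u))]@c["R"]; return -c["R"].T@c["t"],d
def plane(c,p,z):
    o,d=ray(c,p); return o+d*((z-o[2])/d[:,2])[:,None]
def tri(ct,pt,cs,ps):
    o1,d1=ray(ct,pt);o2,d2=ray(cs,ps);d1=d1[0]/np.linalg.norm(d1);d2=d2[0]/np.linalg.norm(d2)
    a=np.linalg.lstsq(np.c_[d1,-d2],o2-o1,rcond=None)[0]
    A,B=o1+a[0]*d1,o2+a[1]*d2; return (A+B)/2,np.linalg.norm(A-B)
def crop(c,x,y,w,h,f,name):
    im=cv2.resize(c["pixels"][y:y+h,x:x+w,::-1],None,fx=f,fy=f,interpolation=cv2.INTER_CUBIC); return im
E
python3 - <<'E'
from h import *
t=r.capture("top");s=r.capture("side")
T=lambda x,y:crop(t,x,y,65,48,4,'')
S=lambda x,y:crop(s,x,y,65,48,4,'')
g=lambda l:np.hstack(l)
cv2.imwrite("pics/a.png",np.vstack([g([T(75,213),T(167,211),T(290,208)]),g([T(380,210),T(157,132),T(298,126)])]))
cv2.imwrite("pics/b.png",np.vstack([g([S(160,365),S(208,276),S(258,180)]),g([S(285,133),S(131,236),S(195,140)])]))
E
```

```text
(no output)
```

View pics/a.png

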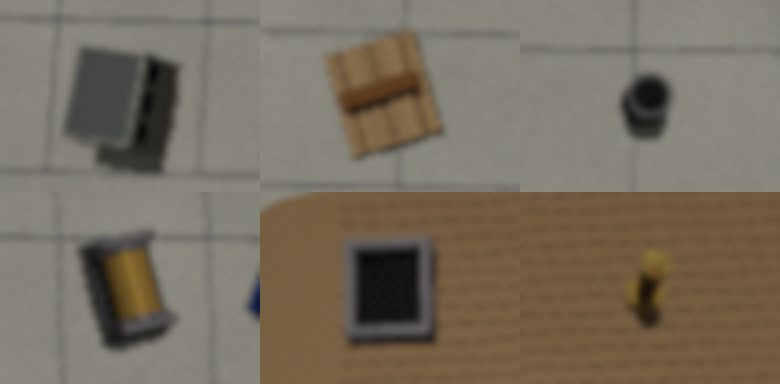

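View pics/b.png

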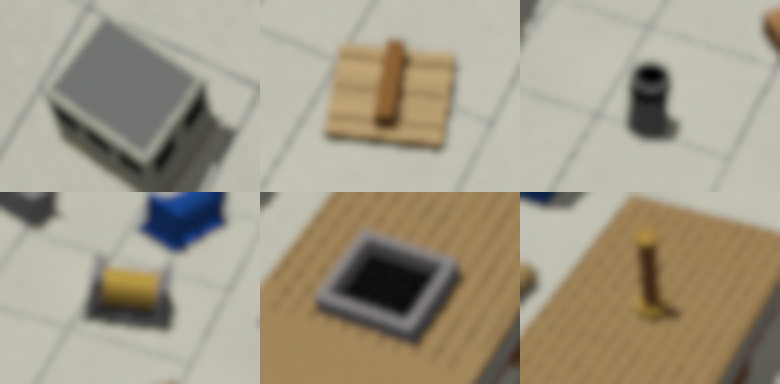

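Crops show all six clearly; I'll read corners and triangulate them.

```bash
python3 - <<'E'
from h import *
np.set_printoptions(precision=4,suppress=True)
t=r.capture("top");s=r.capture("side")
def f(off,pan,pts): return (np.float64(pts)-np.array([260*(pan%3),192*(pan//3)])+.5)/4-.5+np.array(off)
def go(n,to,so,pan,pt,ps,z):
    a=f(to,pan,pt);b=f(so,pan,ps); m=tri(t,a.mean(0),s,b.mean(0))
    A=plane(t,a,z);B=plane(s,b,z)
    print(n,"tri",m[0],"gap",round(m[1],4),"planeT",A.mean(0)[:2],"planeS",B.mean(0)[:2])
    for P in(A,B):
        if len(P)==4:
            for i in range(4):
                e=P[(i+1)%4]-P[i];print("   edge",round(np.hypot(e[0],e[1]),4),round(np.degrees(np.arctan2(e[1],e[0])),1))
        elif len(P)==2: e=P[1]-P[0];print("   ax",np.hypot(*e[:2]),np.degrees(np.arctan2(e[1],e[0])))
go("wheel",(75,213),(160,365),0,[(80,47),(143,55),(130,145),(64,137)],[(105,22),(203,82),(147,157),(50,90)],.055)
go("cover",(167,211),(208,276),1,[(325,57),(411,33),(441,130),(355,157)],[(340,46),(455,54),(443,147),(325,136)],.010)
go("funnel",(290,208),(258,180),2,[(652,91)],[(651,74)],.045)
go("winchdrum",(380,210),(285,133),3,[(122,250),(144,316)],[(101,287),(159,290)],.0205+.009)
go("hatch",(157,132),(131,236),4,[(347,241),(433,238),(436,335),(348,340)],[(365,231),(460,262),(413,332),(318,298)],.076)
go("mastcap",(298,126),(195,140),5,[(656,262)],[(647,239)],.122)
def dark(c,x,y,w,h):
    g=c["pixels"][y:y+h,x:x+w].max(2); n,l,st,ce=cv2.connectedComponentsWithStats((g<85).astype(np.uint8))
    return [(st[i],ce[i]+[x,y]) for i in range(1,n) if st[i][4]>15]
for c,b in((t,(245,120,30,70)),(s,(165,190,70,36))): print(dark(c,*b))
# deck edges
p=t["pixels"];hs=cv2.cvtColor(p,cv2.COLOR_RGB2HSV)
for u in (180,220,300,350,370):
    col=hs[115:200,u]; m=np.where((col[:,1]>80)&(col[:,0]<25)&(col[:,2]>90))[0]+115
    print(u,m[0],m[-1],plane(t,[(u,m[0]-.5),(u,m[-1]+.5)],.062)[:,:2].ravel())
E
```

```text
wheel tri [0.449  0.3492 0.0508] gap 0.0004 planeT [0.4488 0.3477] planeS [0.4478 0.35  ]
   edge 0.0365 -96.4
   edge 0.0505 175.5
   edge 0.0379 84.1
   edge 0.0508 -6.1
   edge 0.0509 174.4
   edge 0.036 80.6
   edge 0.0508 -7.4
   edge 0.0343 -99.4
cover tri [0.4631 0.14   0.0044] gap 0.0 planeT [0.4625 0.1391] planeS [0.4616 0.1425]
   edge 0.0516 -73.5
   edge 0.0594 -161.0
   edge 0.0516 108.3
   edge 0.061 18.9
   edge 0.0612 -160.0
   edge 0.0554 108.8
   edge 0.0603 18.6
   edge 0.0539 -70.3
funnel tri [ 0.469  -0.1473  0.0426] gap 0.0021 planeT [ 0.4698 -0.1468] planeS [ 0.4672 -0.1451]
winchdrum tri [ 0.4704 -0.3598  0.0162] gap 0.0009 planeT [ 0.4692 -0.3559] planeS [ 0.4658 -0.3438]
   ax 0.0396856550671937 -163.22212896909028
   ax 0.04024513163094996 -159.49707201215975
hatch tri [0.6319 0.1538 0.071 ] gap 0.0001 planeT [0.6305 0.1529] planeS [0.6292 0.1563]
   edge 0.0484 -87.5
   edge 0.0563 -175.9
   edge 0.0491 93.9
   edge 0.0574 3.5
   edge 0.0561 -176.7
   edge 0.0473 93.0
   edge 0.0551 2.3
   edge 0.0464 -85.8
mastcap tri [ 0.6491 -0.1607  0.1176] gap 0.0018 planeT [ 0.6486 -0.16  ] planeS [ 0.6453 -0.1559]
[(array([ 9,  8,  9, 12, 90], dtype=int32), array([257.7667, 133.4556])), (array([  0,  51,  30,  19, 300], dtype=int32), array([259.7267, 183.36  ]))]
[(array([ 0,  0,  6,  5, 16], dtype=int32), array([166.5625, 191.25  ])), (array([12,  8,  9, 10, 55], dtype=int32), array([180.4182, 203.    ])), (array([ 51,  17,  19,  19, 124], dtype=int32), array([223.8226, 215.7581]))]
180 130 185 [0.6967 0.1801 0.5652 0.1735]
220 129 183 [0.6998 0.0884 0.5707 0.084 ]
300 126 180 [ 0.7093 -0.0947  0.5797 -0.095 ]
350 124 177 [ 0.7161 -0.21    0.5881 -0.2077]
370 124 176 [ 0.7171 -0.2564  0.5911 -0.2531]
```

```bash
python3 - <<'E'
from h import *
t=r.capture("top");s=r.capture("side")
cv2.imwrite("pics/c.png",np.hstack([crop(t,393,213,40,40,10,''),crop(s,297,138,40,40,10,'')]))
g=crop
cv2.imwrite("pics/d.png",np.hstack([crop(t,240,120,40,70,8,''),crop(s,170,185,60,50,8,'')[:400].copy() if 0 else cv2.copyMakeBorder(crop(s,170,185,60,50,8,''),0,160,0,0,0)]))
E
```

```text
(no output)
```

View pics/c.png

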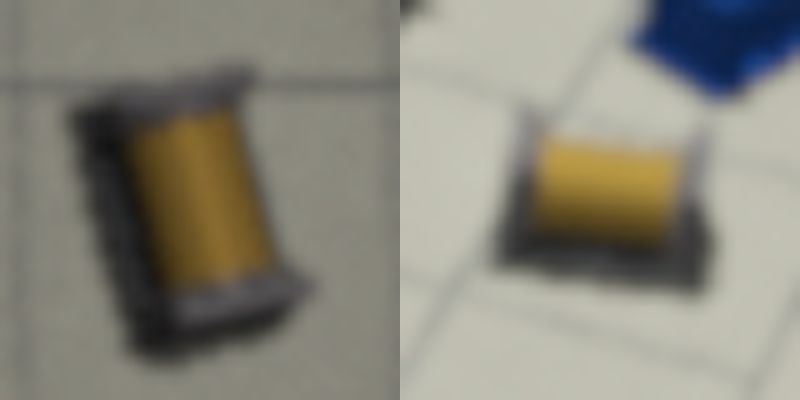

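View pics/d.png

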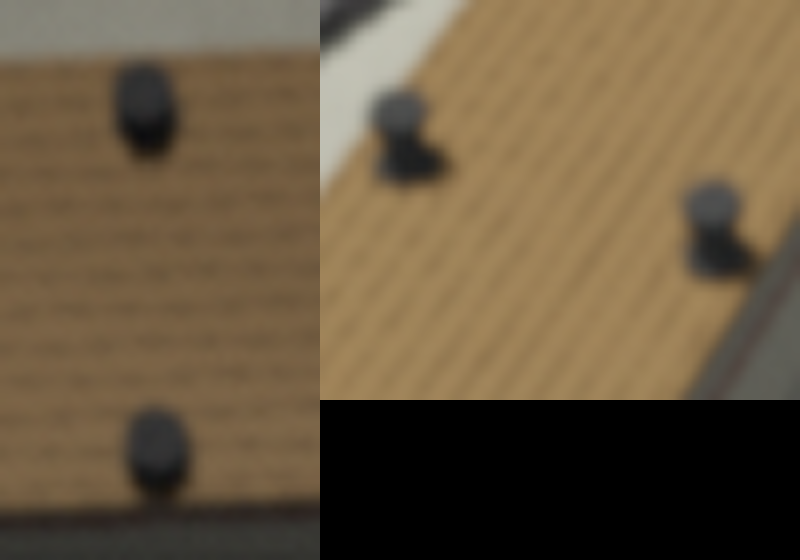

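Crops show the winch: base +y edge (72,115)–(140,360) top, (495,265)–(700,293) side; bollard heads at (143,90),(157,436) top, (79,110),(392,207) side (crop pixels).

```bash
python3 - <<'E'
from h import *
np.set_printoptions(precision=4,suppress=True)
t=r.capture("top");s=r.capture("side")
F=lambda p,k,o:(np.float64(p)+.5)/k-.5+np.array(o)
def both(n,a,b,z):
    for i in range(len(a)): print(n,tri(t,a[i:i+1],s,b[i:i+1]),plane(t,a[i:i+1],z)[0,:2],plane(s,b[i:i+1],z)[0,:2])
both("base",F([(72,112),(140,360)],10,(393,213)),F([(95,265),(300,293)],10,(297,138)),.002)
both("cheek",F([(252,72),(312,285)],10,(393,213)),F([(125,112),(305,125)],10,(297,138)),.036)
both("boll",F([(143,90),(157,436)],8,(240,120)),F([(79,110),(392,207)],8,(170,185)),.086)
print(-t["R"].T@t["t"],-s["R"].T@s["t"])
E
```

```text
base (array([ 0.4926, -0.3334,  0.0016]), np.float64(0.0006663513145051989)) [ 0.4929 -0.3332] [ 0.4921 -0.3329]
base (array([ 0.4353, -0.3478,  0.0006]), np.float64(0.0013531569085673996)) [ 0.4345 -0.3475] [ 0.4355 -0.346 ]
cheek (array([ 0.4986, -0.3685,  0.029 ]), np.float64(6.127910998426103e-05)) [ 0.4975 -0.3664] [ 0.4961 -0.3598]
cheek (array([ 0.449 , -0.3793,  0.0333]), np.float64(0.00016833406708476905)) [ 0.4486 -0.3785] [ 0.4483 -0.3759]
boll (array([0.687 , 0.0014, 0.0839]), np.float64(0.0010824890766055245)) [0.6868 0.0015] [0.685 0.003]
boll (array([ 0.5879, -0.0043,  0.0818]), np.float64(0.0009736895853810544)) [ 0.5873 -0.0043] [ 0.5852 -0.0009]
[ 0.3319 -0.0464  1.0925] [0.231  0.554  0.7684]
```

```bash
cat > pl.py <<'E'
import sys,numpy as np
from plant import r
from scipy.spatial.transform import Rotation as Ro
# usage: pl.py x y z yaw -> turn about tool z, then shift (cm) in the turned, ideal-down tool frame
x,y,z,w=map(float,sys.argv[1:5]); s=r.get_state(); R=Ro.from_euler("xyz",s["eef_rot"],degrees=True)
G=Ro.from_euler("xyz",[180,0,w],degrees=True); p=s["tcp_pos"]
print("t",round(s["time_s"],2),"tcp",p.round(4),"rot",s["eef_rot"].round(1),"w",round(s["gripper_width"],4),"F",s["contact_force"].round(1))
print("turn(deg)",(R.inv()*G).as_rotvec(degrees=True).round(2),"shift after turn (cm)",(100*G.inv().apply(np.array([x,y,z])-p)).round(2))
E
python3 pl.py .469 -.359 .10 -165.5
```

```text
t 0.5 tcp [ 0.1544 -0.657   0.2265] rot [ 180.    -0.  -166.8] w 0.0878 F [-0.   0.7 -0.6]
turn(deg) [ 0.01 -0.   -1.27] shift after turn (cm) [-37.92  20.98  12.65]
```

Call:
{"api": "carry_out", "payload": {"motion": [0,0,-1.3,0,0,0,5.6,0,0,0,-2.9,1.6,0.5,5.6,0,0,0,-2.9,1.6,0.5,5.6,0,0,0,-2.9,1.6,0.5,5.6,0,0,0,-2.9,1.6,0.5,5.6,0,0,0,-2.9,1.6,0.5,5.6,0,0,0,-2.9,1.6,1,5.6,0,0,0,-2.9,1.6,1,5.6,0,0,0,-2.9,1.6,1,5.6,0,0,0,-2.9,1.6,1,5.6,0,0,0,-2.9,1.6,1,5.6,0,0,0,-2.9,1.6,1,5.6,0,0,0,-2.9,1.6,1.5,5.6,0,0,0,-3.1,1.8,2,5.6,0,0,0,0,0,0,5.6,0,0,0,0,0,0,5.6,0,0,0,0,0,0,5.6], "grip_force": 30}}

```text
time_s: 1.92
tcp_pos: [0.4688, -0.3586, 0.1066]
eef_rot: [-180.0, -0.0, -165.4]
contact_force: [-0.3, -1.1, 0.9]
gripper_width: 0.056
```

```bash
python3 pl.py .469 -.359 .008 -165.5; python3 - <<'E'
from h import *
t=r.capture("top");s=r.capture("side")
cv2.imwrite("pics/e.png",np.hstack([crop(t,380,190,90,90,4.4,''),crop(s,270,90,90,90,4.4,'')]))
E
```

```text
t 1.92 tcp [ 0.4688 -0.3586  0.1066] rot [-180.    -0.  -165.4] w 0.056 F [-0.3 -1.1  0.9]
turn(deg) [-0.   -0.02  0.13] shift after turn (cm) [-0.01 -0.04  9.86]
```

View pics/e.png

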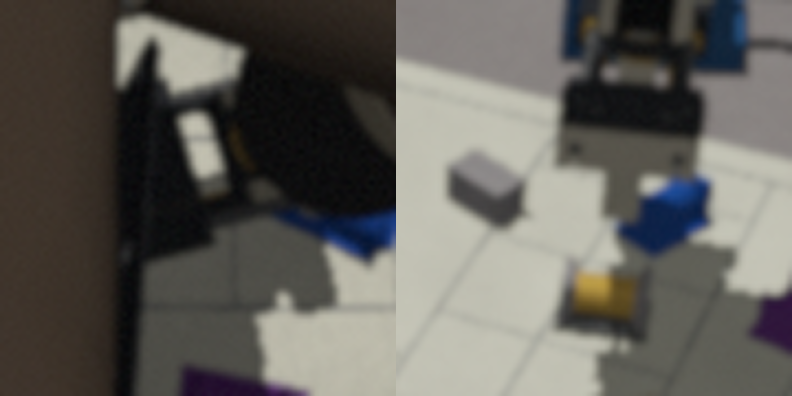

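Arm sits over the winch, clear of the blue look-alike; descending.

Call:
{"api": "carry_out", "payload": {"motion": [0,0,0,0,0,2.5,5.6,0,0,0,0,0,2.5,5.6,0,0,0,0,0,2,5.6,0,0,0,0,0,1.5,5.6,0,0,0,0,0,1,5.6,0,0,0,0,0,0.2,5.6,0,0,0,0,0,0,2,0,0,0,0,0,0,2,0,0,0,0,0,0,2,0,0,0,0,0,0,2,0,0,0,0,0,0,2,0,0,0,0,0,0,2]}}

```text
time_s: 3.02
tcp_pos: [0.469, -0.3588, 0.0103]
eef_rot: [-180.0, 0.0, -165.5]
contact_force: [-1.2, 1.9, 3.5]
gripper_width: 0.0253
```

Call:
{"api": "carry_out", "payload": {"motion": [0,0,0,0,0,-1,2,0,0,0,0,0,-2.5,2,0,0,0,0,0,-3,2,0,0,0,0,0,-3,2,0,0,0,0,0,-2.5,2,0,0,6,0,0,0,2,0,0,5.5,0,0,0,2,0,0,0,0,0,0,2]}}

```text
time_s: 3.68
tcp_pos: [0.4686, -0.3586, 0.1308]
eef_rot: [-180.0, 0.1, -177.2]
contact_force: [0.0, 0.3, -1.6]
gripper_width: 0.0253
```

```bash
python3 pl.py .6375 -.0015 .13 -177; python3 - <<'E'
from h import *
s=r.capture("side")
cv2.imwrite("pics/f.png",crop(s,240,60,120,130,4,''))
E
```

```text
t 3.68 tcp [ 0.4686 -0.3586  0.1308] rot [-1.800e+02  1.000e-01 -1.772e+02] w 0.0253 F [ 0.   0.3 -1.6]
turn(deg) [-0.01  0.08 -0.23] shift after turn (cm) [-18.73  34.78   0.08]
```

View pics/f.png

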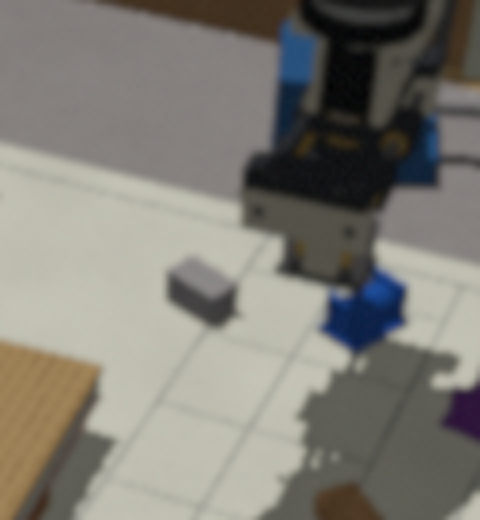

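Winch is lifted (1.6 N matches 160 g); its old spot is empty. Moving over the bollards.

Call:
{"api": "carry_out", "payload": {"motion": [0,0,0,-1.6,3,0,2,0,0,0,-1.6,3,0,2,0,0,0,-1.6,3,0,2,0,0,0,-1.6,3,0,2,0,0,0,-1.6,3,0,2,0,0,0,-1.6,3,0,2,0,0,0,-1.6,3,0,2,0,0,0,-1.6,3,0,2,0,0,0,-1.6,3,0,2,0,0,0,-1.6,3,0,2,0,0,0,-1.6,2.8,0,2,0,0,0,-1.1,2,0,2,0,0,0,0,0,0,2,0,0,0,0,0,0,2]}}

```text
time_s: 4.9
tcp_pos: [0.637, -0.0, 0.1288]
eef_rot: [-180.0, -0.1, -176.7]
contact_force: [-0.6, 0.3, -1.7]
gripper_width: 0.0251
```

```bash
python3 pl.py .6375 -.0015 .0735 -177; python3 - <<'E'
from h import *
s=r.capture("side");t=r.capture("top")
cv2.imwrite("pics/g.png",np.hstack([crop(s,155,140,90,100,4.4,''),crop(t,220,110,90,100,4.4,'')]))
E
```

```text
t 4.9 tcp [ 0.637  -0.      0.1288] rot [-1.800e+02 -1.000e-01 -1.767e+02] w 0.0251 F [-0.6  0.3 -1.7]
turn(deg) [-0.02 -0.09  0.33] shift after turn (cm) [-0.05 -0.15  5.53]
```

View pics/g.png

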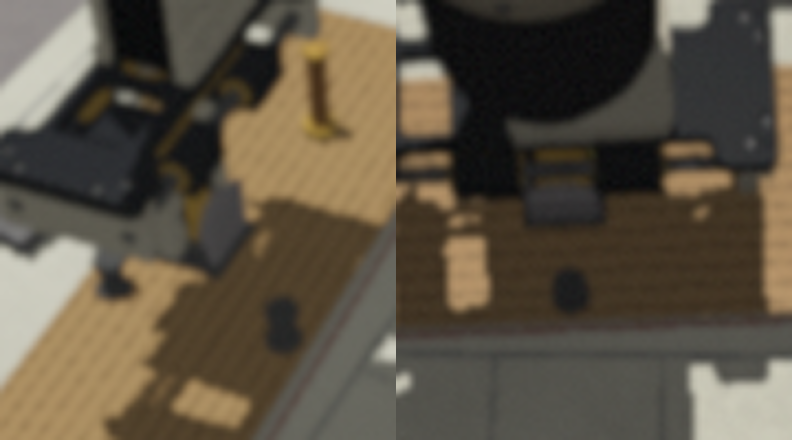

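```bash
python3 - <<'E'
from h import *
t=r.capture("top")
for p,z in(((258.4,160.3),.121),((258.4,152),.155)): print(plane(t,[p],z))
E
```

```text
[[ 0.60860038 -0.00353208  0.121     ]]
[[ 0.61663386 -0.00469848  0.155     ]]
```

Base near edge is within 2 mm of expected. Lowering, releasing, rising.

Call:
{"api": "carry_out", "payload": {"motion": [0,0,0.3,-0.05,-0.15,1.5,2,0,0,0,0,0,1.5,2,0,0,0,0,0,1.3,2,0,0,0,0,0,0.7,2,0,0,0,0,0,0.35,2,0,0,0,0,0,0.2,2,0,0,0,0,0,0,2]}}

```text
time_s: 5.63
tcp_pos: [0.6377, -0.0032, 0.0743]
eef_rot: [-180.0, 0.0, -177.3]
contact_force: [-0.6, -0.9, -2.0]
gripper_width: 0.0253
```

Call:
{"api": "carry_out", "payload": {"motion": [0,0,0,0,0.1,0.15,2,0,0,0,0,0,0.1,2,0,0,0,0,0,0,2,0,0,0,0,0,0,2]}}

```text
time_s: 5.97
tcp_pos: [0.638, -0.0017, 0.0724]
eef_rot: [180.0, 0.1, -177.3]
contact_force: [-1.0, -0.5, 1.5]
gripper_width: 0.0251
```

Call:
{"api": "carry_out", "payload": {"motion": [0,0,0,0,0,0,6,0,0,0,0,0,0,6,0,0,0,0,0,0,6,0,0,0,0,0,-1,6,0,0,0,0,0,-2.5,6,0,0,0,0,0,-3.5,6,0,0,0,0,0,-3.5,6,0,0,0,0,0,-2.5,6,0,0,-7,0,0,0,4,0,0,-7,0,0,0,4,0,0,-7,0,0,0,4,0,0,-7,0,0,0,4,0,0,-7,0,0,0,4,0,0,-7,0,0,0,4,0,0,-7,0,0,0,4,0,0,-7,0,0,0,4,0,0,-7,0,0,0,4,0,0,-7,0,0,0,4,0,0,-7,0,0,0,4,0,0,-7,0,0,0,4]}}

```text
time_s: 7.63
tcp_pos: [0.6375, -0.0019, 0.2023]
eef_rot: [-180.0, 0.0, -92.9]
contact_force: [-0.3, 0.4, 0.4]
gripper_width: 0.0402
```

```bash
python3 pl.py .462 .1405 .06 -71
```

```text
t 7.63 tcp [ 0.6375 -0.0019  0.2023] rot [-180.     0.   -92.9] w 0.0402 F [-0.3  0.4  0.4]
turn(deg) [-2.000e-02 -0.000e+00 -2.193e+01] shift after turn (cm) [-19.18  11.96  14.23]
```

Call:
{"api": "carry_out", "payload": {"motion": [0,0,-7,0,0,0,4,0,0,-7,0,0,0,4,0,0,-7.1,0,0,0,4,0,0,-0.8,0,0,0,4,0,0,0,-2.4,1.5,0,4,0,0,0,-2.4,1.5,0,4,0,0,0,-2.4,1.5,1,4,0,0,0,-2.4,1.5,2,4,0,0,0,-2.4,1.5,2,4,0,0,0,-2.4,1.5,3,4,0,0,0,-2.4,1.5,3,4,0,0,0,-2.4,1.5,3,4,0,0,0,0,0,0,4,0,0,0,0,0,0,4]}}

```text
time_s: 8.8
tcp_pos: [0.461, 0.142, 0.0608]
eef_rot: [179.9, -0.1, -71.4]
contact_force: [1.7, 0.5, 0.8]
gripper_width: 0.0398
```

```bash
python3 pl.py .462 .1405 .0125 -71.3; python3 - <<'E'
from h import *
s=r.capture("side");t=r.capture("top")
cv2.imwrite("pics/i.png",np.hstack([crop(s,195,230,90,100,4.4,''),crop(t,215,115,90,100,4.4,'')]))
E
```

```text
t 8.8 tcp [0.461  0.142  0.0608] rot [ 1.799e+02 -1.000e-01 -7.140e+01] w 0.0398 F [1.7 0.5 0.8]
turn(deg) [ 0.15 -0.06 -0.1 ] shift after turn (cm) [ 0.18 -0.05  4.83]
```

View pics/i.png

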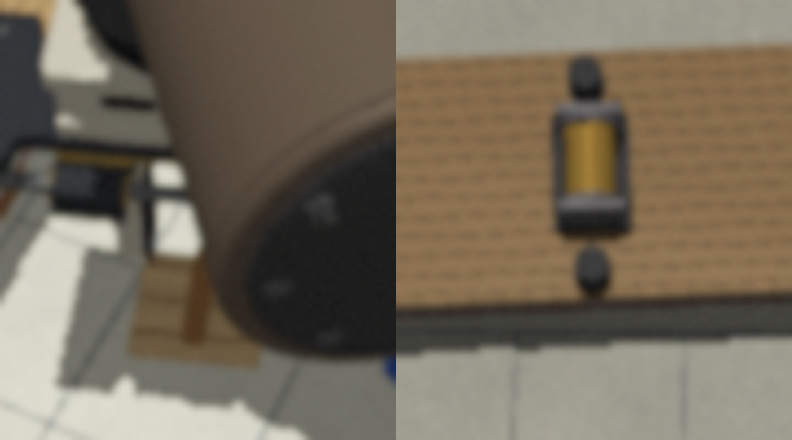

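Right: winch sits midway between the bollards, aligned. Left: cover ridge under the fingers. Descending on the ridge.

Call:
{"api": "carry_out", "payload": {"motion": [0,0,0,0.15,-0.05,1.5,4,0,0,0,0,0,1.5,4,0,0,0,0,0,1,4,0,0,0,0,0,0.6,4,0,0,0,0,0,0.2,4,0,0,0,0,0,0,0.5,0,0,0,0,0,0,0.5,0,0,0,0,0,0,0.5,0,0,0,0,0,0,0.5,0,0,0,0,0,0,0.5,0,0,0,0,0,0,0.5]}}

```text
time_s: 9.82
tcp_pos: [0.4637, 0.1407, 0.014]
eef_rot: [-180.0, 0.0, -71.4]
contact_force: [-0.2, 0.6, 3.7]
gripper_width: 0.0099
```

Call:
{"api": "carry_out", "payload": {"motion": [0,0,0,0,0,-0.5,0.5,0,0,0,0,0,-2,0.5,0,0,0,0,0,-3,0.5,0,0,0,0,0,-3,0.5,0,0,0,0,0,-3,0.5,0,0,0,0,0,-2,0.5,0,0,7,0,0,0,0.5,0,0,7,0,0,0,0.5,0,0,1.7,0,0,0,0.5,0,0,0,0,0,0,0.5]}}

```text
time_s: 10.65
tcp_pos: [0.4632, 0.1404, 0.149]
eef_rot: [-180.0, 0.0, -87.2]
contact_force: [-1.0, 0.6, -0.6]
gripper_width: 0.01
```

```bash
python3 pl.py .630 .1545 .13 -87
```

```text
t 10.65 tcp [0.4632 0.1404 0.149 ] rot [-180.     0.   -87.2] w 0.01 F [-1.   0.6 -0.6]
turn(deg) [-0.01  0.02 -0.16] shift after turn (cm) [ -0.53 -16.73   1.9 ]
```

Call:
{"api": "carry_out", "payload": {"motion": [0,0,0,-0.5,-2,0,0.5,0,0,0,0,-2,0,0.5,0,0,0,0,-2,0,0.5,0,0,0,0,-2,0,0.5,0,0,0,0,-2,0,0.5,0,0,0,0,-2,0.5,0.5,0,0,0,0,-2,0.5,0.5,0,0,0,0,-1.7,0.5,0.5,0,0,0,0,-1,0.4,0.5,0,0,0,0,0,0,0.5,0,0,0,0,0,0,0.5]}}

```text
time_s: 11.57
tcp_pos: [0.6294, 0.1537, 0.1287]
eef_rot: [179.9, -0.0, -87.1]
contact_force: [0.1, 0.2, -0.9]
gripper_width: 0.0096
```

```bash
python3 pl.py .630 .1545 .0915 -87; python3 - <<'E'
from h import *
s=r.capture("side");t=r.capture("top")
cv2.imwrite("pics/j.png",np.hstack([crop(s,110,200,90,100,4.4,''),crop(t,145,105,90,100,4.4,'')]))
E
```

```text
t 11.57 tcp [0.6294 0.1537 0.1287] rot [179.9  -0.  -87.1] w 0.0096 F [ 0.1  0.2 -0.9]
turn(deg) [ 0.1  -0.04 -0.06] shift after turn (cm) [-0.07 -0.06  3.72]
```

View pics/j.png

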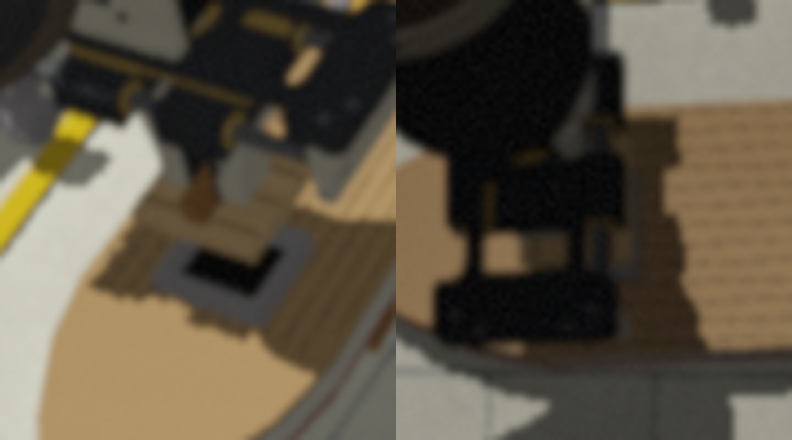

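Cover is level over the frame; checking its bow edge, corners (133,222) and (262,265) in the side crop, before lowering.

```bash
python3 - <<'E'
from h import *
s=r.capture("side")
f=lambda p:(np.float64(p)+.5)/4.4-.5+np.array([110,200])
P=plane(s,f([(133,222),(262,265)]),.115);print(P, P.mean(0)-np.array([-.0014,.027,0]), np.hypot(*(P[0]-P[1])[:2]))
E
```

```text
[[0.65792661 0.18189028 0.115     ]
 [0.5929518  0.17820098 0.115     ]] [0.6268392  0.15304563 0.115     ] 0.06507946263639308
```

Call:
{"api": "carry_out", "payload": {"motion": [0,0,0,-0.2,-0.15,1,0.5,0,0,0,0,0,1,0.5,0,0,0,0,0,0.8,0.5,0,0,0,0,0,0.5,0.5,0,0,0,0,0,0.3,0.5,0,0,0,0,0,0.2,0.5,0,0,0,0,0,0,0.5,0,0,0,0,0,0,0.5]}}

```text
time_s: 12.38
tcp_pos: [0.6315, 0.1561, 0.0916]
eef_rot: [-180.0, -0.0, -87.1]
contact_force: [-0.4, 0.3, -0.7]
gripper_width: 0.0096
```

Call:
{"api": "carry_out", "payload": {"motion": [0,0,0,0,0,0.1,0.5,0,0,0,0,0,0.1,0.5,0,0,0,0,0,0,0.5,0,0,0,0,0,0,0.5]}}

```text
time_s: 12.72
tcp_pos: [0.6317, 0.1562, 0.09]
eef_rot: [-180.0, 0.0, -87.1]
contact_force: [0.1, -0.2, 2.1]
gripper_width: 0.0095
```

Call:
{"api": "carry_out", "payload": {"motion": [0,0,0,0,0,0,4,0,0,0,0,0,0,4,0,0,0,0,0,0,4,0,0,0,0,0,-1,4,0,0,0,0,0,-2.5,4,0,0,0,0,0,-3,4,0,0,0,0,0,-3,4,0,0,0,0,0,-1.5,4,0,0,6,0,0,0,8.5,0,0,3.5,0,0,0,8.5,0,0,0,0,0,0,8.5]}}

```text
time_s: 13.63
tcp_pos: [0.6314, 0.1562, 0.2008]
eef_rot: [-179.9, 0.0, -96.7]
contact_force: [-0.7, -0.1, -0.6]
gripper_width: 0.0544
```

```bash
python3 pl.py .4485 .349 .12 -96.5
```

```text
t 13.63 tcp [0.6314 0.1562 0.2008] rot [-179.9    0.   -96.7] w 0.0544 F [-0.7 -0.1 -0.6]
turn(deg) [-0.06  0.05 -0.23] shift after turn (cm) [-17.09  20.36   8.08]
```

Call:
{"api": "carry_out", "payload": {"motion": [0,0,0,-1.7,2,0,8.5,0,0,0,-1.7,2,0,8.5,0,0,0,-1.7,2,0,8.5,0,0,0,-1.7,2,0,8.5,0,0,0,-1.7,2,1,8.5,0,0,0,-1.7,2,1,8.5,0,0,0,-1.7,2,1,8.5,0,0,0,-1.7,2,2,8.5,0,0,0,-1.7,2,2,8.5,0,0,0,-1.8,2.4,1,8.5,0,0,0,0,0,0,8.5,0,0,0,0,0,0,8.5]}}

```text
time_s: 14.63
tcp_pos: [0.4472, 0.35, 0.1191]
eef_rot: [180.0, -0.1, -96.3]
contact_force: [-0.5, -0.3, 0.1]
gripper_width: 0.0852
```

```bash
python3 pl.py .4485 .349 .018 -96.5; python3 - <<'E'
from h import *
s=r.capture("side");t=r.capture("top")
cv2.imwrite("pics/k.png",np.hstack([crop(s,130,310,90,100,4.4,''),crop(t,150,115,90,100,4.4,'')]))
E
```

```text
t 14.63 tcp [0.4472 0.35   0.1191] rot [ 1.80e+02 -1.00e-01 -9.63e+01] w 0.0852 F [-0.5 -0.3  0.1]
turn(deg) [ 0.03 -0.08  0.2 ] shift after turn (cm) [ 0.09 -0.15 10.11]
```

View pics/k.png

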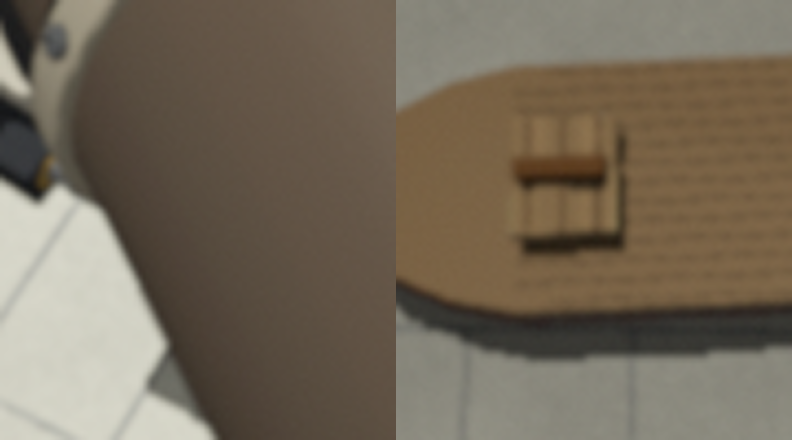

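Cover lies on the frame (right crop, centre about (563,177)); descending on the wheelhouse.

Call:
{"api": "carry_out", "payload": {"motion": [0,0,0,0.1,-0.1,2,8.5,0,0,0,0,0,2.5,8.5,0,0,0,0,0,2.5,8.5,0,0,0,0,0,1.9,8.5,0,0,0,0,0,1,8.5,0,0,0,0,0,0,4.5,0,0,0,0,0,0,4.5,0,0,0,0,0,0,4.5,0,0,0,0,0,0,4.5,0,0,0,0,0,0,4.5,0,0,0,0,0,0,4.5]}}

```text
time_s: 15.65
tcp_pos: [0.4496, 0.3488, 0.0217]
eef_rot: [-179.9, 0.1, -96.6]
contact_force: [-0.5, -0.1, 3.3]
gripper_width: 0.0541
```

```bash
python3 - <<'E'
from h import *
t=r.capture("top")
f=lambda p:(np.float64(p)+.5)/4.4-.5+np.array([150-90,115])
P=plane(t,f([(513,115),(615,120),(617,235),(508,237)]),.086);print(P,P.mean(0))
E
```

```text
[[0.6618204  0.18196756 0.086     ]
 [0.65959421 0.13004759 0.086     ]
 [0.59961886 0.12649611 0.086     ]
 [0.59808294 0.18117752 0.086     ]] [0.6297791 0.1549222 0.086    ]
```

Call:
{"api": "carry_out", "payload": {"motion": [0,0,0,0,0,-1,4.5,0,0,0,0,0,-2.5,4.5,0,0,0,0,0,-3.5,4.5,0,0,0,0,0,-3.5,4.5,0,0,0,0,0,-3,4.5,0,0,0,0,0,-2,4.5,0,0,-5,0,0,0,4.5,0,0,-4.6,0,0,0,4.5,0,0,0,0,0,0,4.5]}}

```text
time_s: 16.45
tcp_pos: [0.4489, 0.3482, 0.1766]
eef_rot: [-180.0, 0.1, -86.8]
contact_force: [0.2, -0.3, -1.2]
gripper_width: 0.0541
```

```bash
python3 pl.py .6494 -.203 .16 -87
```

```text
t 16.45 tcp [0.4489 0.3482 0.1766] rot [-1.80e+02  1.00e-01 -8.68e+01] w 0.0541 F [ 0.2 -0.3 -1.2]
turn(deg) [-0.02  0.06  0.23] shift after turn (cm) [ 56.09 -17.14   1.66]
```

Call:
{"api": "carry_out", "payload": {"motion": [0,0,0,2,-1,0,4.5,0,0,0,3.2,-1,0,4.5,0,0,0,3.2,-1,0,4.5,0,0,0,3.2,-1,0,4.5,0,0,0,3.2,-1,0,4.5,0,0,0,3.2,-1,0,4.5,0,0,0,3.2,-1,0,4.5,0,0,0,3.2,-1,0,4.5,0,0,0,3.2,-1,0,4.5,0,0,0,3.2,-1,0,4.5,0,0,0,3.2,-1,0,4.5,0,0,0,3.2,-1,0,4.5,0,0,0,3.2,-1,0,4.5,0,0,0,3.2,-1,0,4.5,0,0,0,3.2,-1,0,4.5,0,0,0,3.2,-1,0,4.5,0,0,0,3.2,-1,0,4.5,0,0,0,3,-0.1,0,4.5,0,0,0,0,0,0,4.5,0,0,0,0,0,0,4.5]}}

```text
time_s: 18.12
tcp_pos: [0.6488, -0.2057, 0.1745]
eef_rot: [179.9, 0.0, -87.3]
contact_force: [0.2, 0.2, -0.8]
gripper_width: 0.0539
```

```bash
python3 pl.py .6494 -.203 .085 -87; python3 - <<'E'
from h import *
s=r.capture("side");t=r.capture("top")
cv2.imwrite("pics/l.png",np.hstack([crop(s,190,70,90,120,4.4,''),crop(t,305,90,90,120,4.4,'')]))
E
```

```text
t 18.12 tcp [ 0.6488 -0.2057  0.1745] rot [179.9   0.  -87.3] w 0.0539 F [ 0.2  0.2 -0.8]
turn(deg) [ 0.12  0.02 -0.29] shift after turn (cm) [-0.27 -0.07  8.95]
```

View pics/l.png

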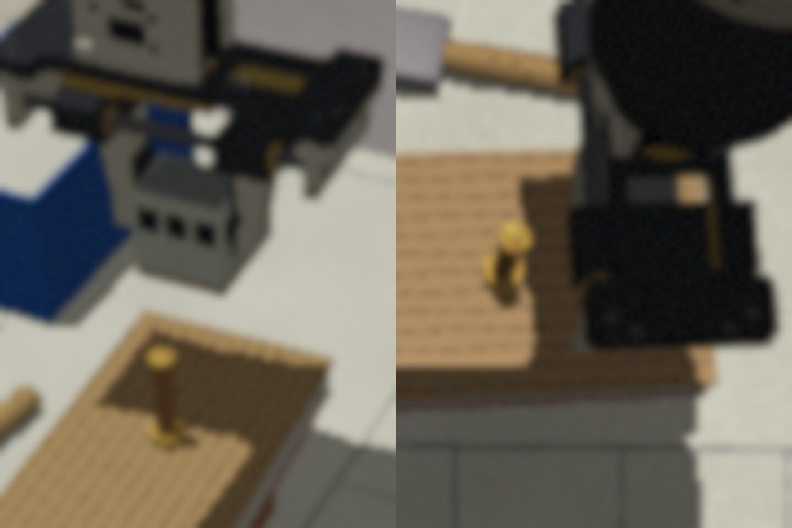

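Wheelhouse held level astern of the mast; checking its bow-side edge.

```bash
python3 - <<'E'
from h import *
s=r.capture("side");t=r.capture("top")
print(plane(t,[(357,132.3)],.2078))
f=lambda p:(np.float64(p)+.5)/4.4-.5+np.array([190,70])
P=plane(s,f([(139,266),(222,291)]),.1528);print(P,P.mean(0)-[-.001,.02,0])
E
```

```text
[[ 0.6437521  -0.20037648  0.2078    ]]
[[ 0.6764911  -0.19114297  0.1528    ]
 [ 0.62395872 -0.19017488  0.1528    ]] [ 0.65122491 -0.21065892  0.1528    ]
```

Call:
{"api": "carry_out", "payload": {"motion": [0,0,-0.3,-0.85,0.15,1,4.5,0,0,0,0,0,2,4.5,0,0,0,0,0,2,4.5,0,0,0,0,0,1.7,4.5,0,0,0,0,0,1,4.5,0,0,0,0,0,0.8,4.5,0,0,0,0,0,0.3,4.5,0,0,0,0,0,0,4.5,0,0,0,0,0,0,4.5]}}

```text
time_s: 19.07
tcp_pos: [0.6482, -0.1954, 0.0883]
eef_rot: [-179.9, -0.0, -86.7]
contact_force: [0.2, -0.0, -0.7]
gripper_width: 0.0538
```

```bash
python3 pl.py .6494 -.203 .083 -87; python3 - <<'E'
from h import *
s=r.capture("side");t=r.capture("top")
cv2.imwrite("pics/m.png",np.hstack([crop(s,195,100,60,80,6.5,''),crop(t,310,105,60,80,6.5,'')]))
E
```

```text
t 19.07 tcp [ 0.6482 -0.1954  0.0883] rot [-179.9   -0.   -86.7] w 0.0538 F [ 0.2 -0.  -0.7]
turn(deg) [-0.06 -0.02  0.35] shift after turn (cm) [ 0.76 -0.08  0.53]
```

View pics/m.png

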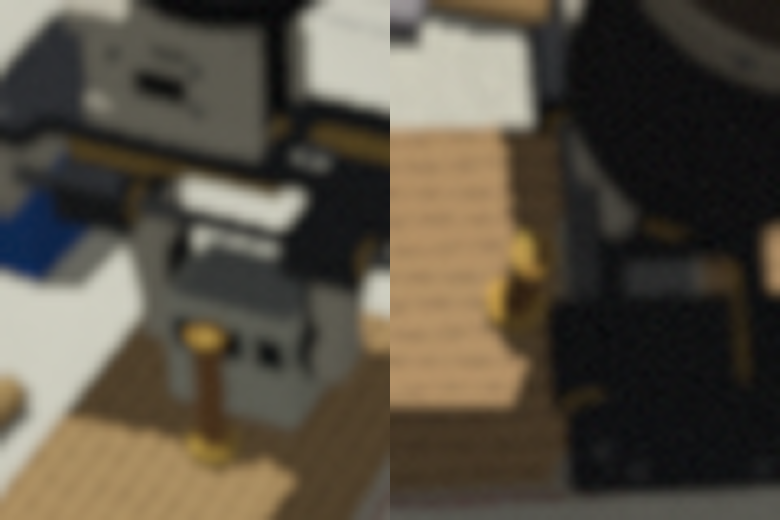

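```bash
python3 - <<'E'
from h import *
s=r.capture("side");t=r.capture("top")
print("stern edge T",plane(t,[(310+310.5/6.5-.5,105+278.5/6.5-.5)],.1216))
f=lambda p:(np.float64(p)+.5)/6.5-.5+np.array([195,100])
P=plane(s,f([(170,392),(295,426)]),.0666);print(P,P.mean(0)-[-.001,.02,0])
P=plane(s,f([(167,287),(302,320)]),.1216);print(P,P.mean(0)-[-.001,.02,0])
print("mast base/cap",plane(s,f([(210,445)]),.065),plane(s,f([(205,337)]),.122))
E
```

```text
stern edge T [[ 0.64019956 -0.21523116  0.1216    ]]
[[ 0.67752772 -0.17917853  0.0666    ]
 [ 0.62289721 -0.18166823  0.0666    ]] [ 0.65121247 -0.20042338  0.0666    ]
[[ 0.67366839 -0.17690775  0.1216    ]
 [ 0.61763128 -0.18078877  0.1216    ]] [ 0.64664984 -0.19884826  0.1216    ]
mast base/cap [[ 0.64883485 -0.15882248  0.065     ]] [[ 0.6458174  -0.15548617  0.122     ]]
```

Measured ~42 mm astern (side view). Shifting 2.5 mm astern and lowering.

Call:
{"api": "carry_out", "payload": {"motion": [0,0,0.3,0.25,0,0.2,4.5,0,0,0,0,0,0.2,4.5,0,0,0,0,0,0.1,4.5,0,0,0,0,0,0.1,4.5,0,0,0,0,0,0,4.5,0,0,0,0,0,0,4.5]}}

```text
time_s: 19.77
tcp_pos: [0.6481, -0.1985, 0.0837]
eef_rot: [-179.9, -0.1, -87.0]
contact_force: [-4.8, 1.3, 11.8]
gripper_width: 0.054
```

Call:
{"api": "carry_out", "payload": {"motion": [0,0,0,0,0,0,8,0,0,0,0,0,0,8,0,0,0,0,0,0,8,0,0,0,0,0,0,8,0,0,0,0,0,-1,8,0,0,0,0,0,-2.5,8,0,0,0,0,0,-3.5,8,0,0,0,0,0,-3.5,8,0,0,0,0,0,-2.5,8,0,0,0,-0.8,3,0,6,0,0,0,-0.8,3,0,6,0,0,0,-0.8,3,0,6,0,0,0,-0.8,3,0,6,0,0,0,-0.8,3,0,6,0,0,0,-0.8,2.5,1,6,0,0,0,0,0,1,6,0,0,0,0,0,0,6,0,0,0,0,0,0,6]}}

```text
time_s: 21.27
tcp_pos: [0.4709, -0.1594, 0.1923]
eef_rot: [-180.0, -0.0, -86.9]
contact_force: [0.8, -0.3, 0.6]
gripper_width: 0.0598
```

```bash
python3 pl.py .4688 -.147 .018 -87; python3 - <<'E'
from h import *
s=r.capture("side");t=r.capture("top")
cv2.imwrite("pics/n.png",np.hstack([crop(s,195,110,60,75,6.5,''),crop(t,310,110,60,75,6.5,'')]))
E
```

```text
t 21.27 tcp [ 0.4709 -0.1594  0.1923] rot [-180.    -0.   -86.9] w 0.0598 F [ 0.8 -0.3  0.6]
turn(deg) [-0.04 -0.02  0.05] shift after turn (cm) [-1.25  0.15 17.43]
```

View pics/n.png

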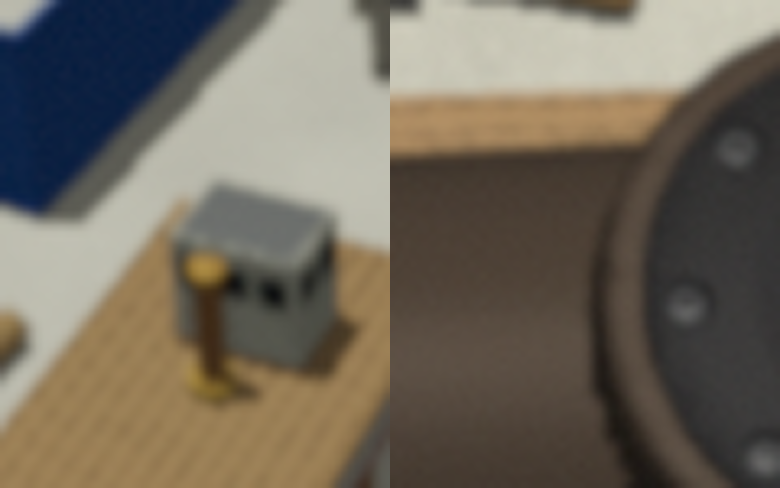

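Wheelhouse stands square behind the mast; roof corners (220,182),(335,212),(300,267),(175,233) in the side crop. Measuring its roof centre, then grasping the funnel.

```bash
python3 - <<'E'
from h import *
s=r.capture("side")
f=lambda p:(np.float64(p)+.5)/6.5-.5+np.array([195,110])
P=plane(s,f([(220,182),(335,212),(300,267),(175,233)]),.117);print(P,P.mean(0))
print("mast cap, ring",plane(s,f([(207,270)]),.122),plane(s,f([(211,380)]),.065))
E
```

```text
[[ 0.67024863 -0.2136873   0.117     ]
 [ 0.62079816 -0.21566638  0.117     ]
 [ 0.61778526 -0.17909902  0.117     ]
 [ 0.67073267 -0.17732527  0.117     ]] [ 0.64489118 -0.19644449  0.117     ]
mast cap, ring [[ 0.64570142 -0.15687528  0.122     ]] [[ 0.64847977 -0.15898941  0.065     ]]
```

Call:
{"api": "carry_out", "payload": {"motion": [0,0,0,-1.25,0.15,2,6,0,0,0,0,0,3.5,6,0,0,0,0,0,3.5,6,0,0,0,0,0,3,6,0,0,0,0,0,2.5,6,0,0,0,0,0,1.8,6,0,0,0,0,0,1,6,0,0,0,0,0,0,6,0,0,0,0,0,0,2,0,0,0,0,0,0,2,0,0,0,0,0,0,2,0,0,0,0,0,0,2,0,0,0,0,0,0,2,0,0,0,0,0,0,2], "grip_force": 15}}

```text
time_s: 22.58
tcp_pos: [0.4686, -0.1469, 0.0192]
eef_rot: [-179.9, 0.0, -87.0]
contact_force: [-0.2, 0.2, 0.6]
gripper_width: 0.0255
```

Call:
{"api": "carry_out", "payload": {"motion": [0,0,0,0,0,-1,2,0,0,0,0,0,-2.5,2,0,0,0,0,0,-3.5,2,0,0,0,0,0,-3.5,2,0,0,0,0,0,-3.5,2,0,0,0,0,0,-2.5,2,0,0,0,0,0,-1,2,0,0,0,0.6,-2.5,0,2,0,0,0,0.6,-3,0,2,0,0,0,0.6,-3,0,2,0,0,0,0.6,-3,0,2,0,0,0,0.6,-3,0,2,0,0,0,0.6,-2,0,2,0,0,0,0.5,-1,0,2,0,0,0,0,0,0,2,0,0,0,0,0,0,2]}}

```text
time_s: 23.92
tcp_pos: [0.6448, -0.1787, 0.1921]
eef_rot: [179.9, 0.0, -87.0]
contact_force: [-0.9, -0.7, -1.5]
gripper_width: 0.0256
```

```bash
python3 pl.py .648 -.1985 .138 -87; python3 - <<'E'
from h import *
s=r.capture("side")
for dz in (0,):
    p=r.get_state()["tcp_pos"]
    print(proj(s,[p+[0,0,.026],p-[0,0,.019],[.648,-.1985,.117]]))
g=s["pixels"].max(2)
# dark funnel silhouette around expected place
u,v=proj(s,[p-[0,0,.010]])[0].round().astype(int); print(u,v)
for row in range(v-12,v+16,3): print(row,g[row,u-22:u+23:2])
E
```

```text
t 23.92 tcp [ 0.6448 -0.1787  0.1921] rot [179.9   0.  -87. ] w 0.0256 F [-0.9 -0.7 -1.5]
turn(deg) [ 0.12  0.03 -0.01] shift after turn (cm) [ 2.   -0.22  5.41]
[[229.06717591 112.92579633]
 [229.98892466 129.05735391]
 [233.446619   143.12825692]]
230 126
114 [ 65  64  65  65  68  82  75  32  33  13   4   5  19  70  83  84  78 126
 187 190 189 190 189]
117 [ 64  65  64  65  68  82  78  35  33  42  40  43  36  49  78  82  79 131
 187 189 189 190 190]
120 [ 65  65  65  64  68  81  79  39  26  22  20  19  24  57  81  83  78 132
 187 189 189 189 190]
123 [ 66  65  65  64  65  69  78  61  49  48  48  48  45  63  82  81 102 164
 187 189 188 188 188]
126 [ 65  64  64  66  71  85  92  98  97  55  48  49  46  67 123 127 173 189
 188 187 188 188 189]
129 [ 64  65  66  75  90  94 121 172 145  58  48  49  49  76 171 189 189 188
 188 189 188 189 190]
132 [ 64  68  81  92 100 150 184 188 180 134  96  84 103 150 186 191 191 191
 191 192 191 191 191]
135 [ 72  87  93 102 166 188 187 187 186 187 187 186 188 190 191 191 192 194
 194 193 193 193 193]
138 [ 91  93 122 174 189 188 188 187 185 158 130 142 153 166 179 186 191 194
 194 194 194 194 194]
141 [102 152 188 191 191 190 186 167 134  68  47  49  48  50  57  75 104 130
 154 177 192 193 192]
```

Funnel's lower silhouette (cols ~225–235, centre 230) matches the TCP prediction (230.0). Correcting and lowering.

Call:
{"api": "carry_out", "payload": {"motion": [0,0,0,1,-0.1,0,2,0,0,0,1,-0.1,0,2,0,0,0,0,0,1,2,0,0,0,0,0,1.5,2,0,0,0,0,0,1.3,2,0,0,0,0,0,0.7,2,0,0,0,0,0,0.5,2,0,0,0,0,0,0.3,2,0,0,0,0,0,0,2,0,0,0,0,0,0,2]}}

```text
time_s: 24.8
tcp_pos: [0.6486, -0.1986, 0.1411]
eef_rot: [-180.0, -0.0, -87.0]
contact_force: [-1.0, 0.9, 0.3]
gripper_width: 0.0253
```

```bash
python3 pl.py .648 -.1985 .136 -87
```

```text
t 24.8 tcp [ 0.6486 -0.1986  0.1411] rot [-180.   -0.  -87.] w 0.0253 F [-1.   0.9  0.3]
turn(deg) [-0.04 -0.01  0.03] shift after turn (cm) [-0.01  0.06  0.51]
```

Call:
{"api": "carry_out", "payload": {"motion": [0,0,0,0,0.05,0.2,2,0,0,0,0,0,0.15,2,0,0,0,0,0,0.1,2,0,0,0,0,0,0,2,0,0,0,0,0,0,2]}}

```text
time_s: 25.22
tcp_pos: [0.6479, -0.1985, 0.1363]
eef_rot: [-180.0, -0.0, -87.0]
contact_force: [0.7, 0.5, 0.4]
gripper_width: 0.0257
```

Call:
{"api": "carry_out", "payload": {"motion": [0,0,0,0,0,0.1,2,0,0,0,0,0,0,2,0,0,0,0,0,0,2]}}

```text
time_s: 25.47
tcp_pos: [0.648, -0.1986, 0.1362]
eef_rot: [-180.0, -0.0, -87.0]
contact_force: [-2.2, 0.8, 6.1]
gripper_width: 0.0258
```

Call:
{"api": "carry_out", "payload": {"motion": [0,0,0,0,0,0,6,0,0,0,0,0,0,6,0,0,0,0,0,0,6,0,0,0,0,0,0,6,0,0,0,0,0,-1,6,0,0,0,0,0,-2,6,0,0,0,0,0,-3,6,0,0,0,0,0,-3,6,0,0,0,0,0,-3,6,0,0,0,2.5,2,0,6,0,0,0,3,2,0,6,0,0,0,3,2,0,6,0,0,0,3,2,0,6,0,0,0,3,2,0,6,0,0,0,3,2,0,6,0,0,0,3,2,0,6,0,0,0,3,2,0,6,0,0,0,3,2,0,6,0,0,0,3,2,0,6,0,0,0,0,0,0,6]}}

```text
time_s: 27.13
tcp_pos: [0.4601, -0.5082, 0.2555]
eef_rot: [179.9, -0.0, -87.2]
contact_force: [0.3, 1.5, 0.5]
gripper_width: 0.0603
```

```bash
python3 - <<'E'
from h import *
print(r.get_state()["tcp_pos"])
s=r.capture("side");t=r.capture("top")
a=np.hstack([crop(s,195,90,66,95,6,''),crop(t,315,105,66,95,6,'')])
cv2.imwrite("pics/z.png",a)
E
```

```text
[ 0.46009122 -0.50822556  0.25545243]
```

View pics/z.png

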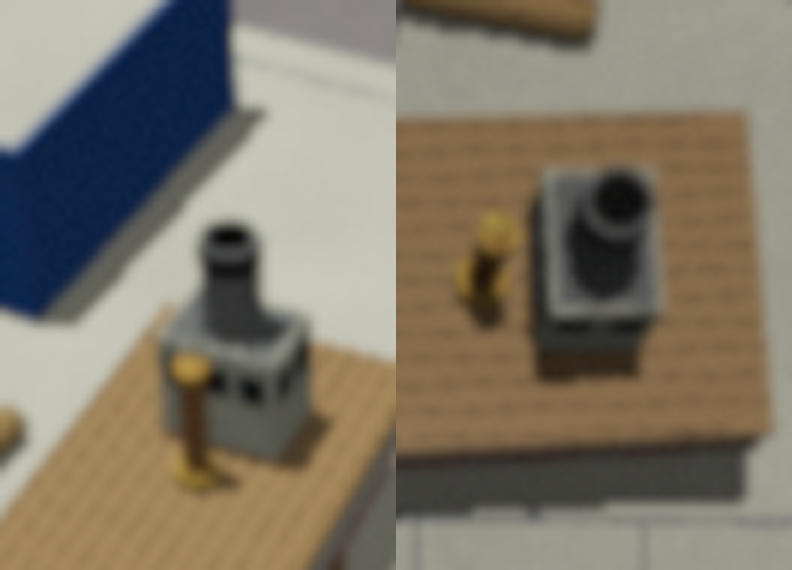

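Funnel stands on the roof. Top crop: roof corners (544,168),(660,172),(660,315),(547,318), funnel top (622,198), mast cap (497,234). Side crop: funnel top (229,236).

```bash
python3 - <<'E'
from h import *
s=r.capture("side");t=r.capture("top")
f=lambda p,o:(np.float64(p)+.5)/6-.5+np.array(o)
T=(315-66,105);S=(195,90)
P=plane(t,f([(544,168),(660,172),(660,315),(547,318)],T),.117);print("roof",P.mean(0)[:2],P[:,:2].ravel().round(4))
print("funnel T",plane(t,f([(622,198)],T),.162),"S",plane(s,f([(229,236)],S),.162), tri(t,f([(622,198)],T),s,f([(229,236)],S)))
print("mast T",plane(t,f([(497,234)],T),.122))
print("roof S front/back mid", plane(s,f([(160,332),(295,365),(308,318)],S),.117))
E
```

```text
roof [ 0.64651871 -0.19828266] [ 0.6744 -0.1774  0.6737 -0.2196  0.6199 -0.2184  0.6181 -0.1777]
funnel T [[ 0.6482441  -0.19821249  0.162     ]] S [[ 0.64668479 -0.19629641  0.162     ]] (array([ 0.64844446, -0.19862727,  0.16012708]), np.float64(0.0008658267449627347))
mast T [[ 0.64758321 -0.15949772  0.122     ]]
roof S front/back mid [[ 0.6722798  -0.17887823  0.117     ]
 [ 0.61144436 -0.18313545  0.117     ]
 [ 0.62054131 -0.21399361  0.117     ]]
```

```bash
python3 -c "
from plant import r
print(r.close_job())"
```

```text
the job is handed in; nothing more can be done
None
```

All four fittings are on the ship and released, and I handed the job in at about 27 s of the 115 s allowed. The hand-in gives no verdict. No contact force I read passed about 12 N.

| Part | Last check | Required |
|---|---|---|
| Hatch cover | on the frame, centre about 2 mm off (top view) | within 10 mm |
| Winch | between the bollards, in line with them; released within 1 mm of the measured midpoint | within 11 mm |
| Wheelhouse | square (about 1–2° off), 39–42 mm astern of the mast, about 3 mm sideways | 45 ± 13 mm astern, 12 mm sideways |
| Funnel | upright on the roof, about 2 mm from its middle | within 10 mm |

- **Winch:** after release I judged its place by eye in the top view and did not measure it again.
- **Camera disagreement:** the two cameras differed by 2–4 mm, and triangulated heights mostly read 2–5 mm low. This is somewhat more than the stated 2 mm calibration error.
- **Wheelhouse:** an early top-view edge reading was wrong because the gripper hid the edge, so I placed it by the side view. It stands slightly nearer the mast than the 45 mm aim.

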